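# Fit the water filter cartridge and shut its box

### The arm

A 7-joint arm with a two-finger parallel gripper is mounted at the origin on the work surface. World frame = base frame: x ahead of the robot, y to its left, z up, the work surface at z = 0. Lengths are in m, angles in rad, forces in N, time in s.
With the tool pointing down it reaches from about 0.425 to 0.925 m from the base axis. Payload 6.8 kg.
Tool frame: the origin (TCP) lies on the centre line of the jaws, within the pads' length; the fingertips stand finger_overhang ahead of it and the grasp point (between the pads) lies 5 mm behind it (finger_overhang is the distance from the TCP to the fingertips, in m); z points along the fingers, x is the direction in which the jaws open and shut, and the axes are right-handed (so a half turn about z gives the same grasp; the last joint's range is limited). The gripper opens to 88 mm and grips with 3 to 60 N. Pads are 20 mm wide; open, the fingers measure 115 mm over their backs; the gripper's body (75 mm by 178 mm) begins 61 mm behind the grasp point.
Start: joints at [1.097, 0.477, 0.022, 1.555, -0.011, 1.109, -0.083], TCP at [0.241, -0.63, 0.237] pointing down, gripper open.
Joint ranges: [-2.96, 2.96], [-0.34, 2.1], [-1.41, 1.46], [0.24, 2.44], [-1.37, 4.51], [0.17, 1.92], [-2.96, 2.96]. Speed limits (rad/s): [2.39, 2.39, 3.14, 3.14, 3.14, 3.14, 3.14].

### API

Orientations are given as a unit quaternion [w, x, y, z].
In Python, from workcell import * gives the robot as it stands. Calls block until the motion is done:
- move_pose(position, orientation): joint-space move of the TCP to a pose.
- servo_line(position, vel=0.15, rot=None): straight line of the TCP; rot=None keeps the orientation; vel is the mean speed in m/s.
- move_joints(angles): joint-space move.
- command_gripper(opening, force=None): finger opening in m; force is the grip in N (None keeps the last); returns when the fingers have stopped.
- dwell(seconds).
- solve_ik(position, orientation): joint angles nearest the present ones, or None.
- read_state(): the state.
- read_camera(name): name is "side" or "top" or "wrist"; returns the picture (420x560x3 uint8, blue, green, red); there is no depth.
- camera_params(name): a dict with "mtx" (3x3 intrinsics, pixels), "eye" and "orientation" of the camera in the world; the wrist camera has in their place "T_tool_cam" (4x4, takes a point from camera to tool coordinates, whose origin is the TCP and whose axes are the tool frame's). Camera axes: x right, y down, z forward; pixel columns grow to the right and rows downward; lengths in m; the calibration is good to about 2 mm. A picture is of the moment at which its call begins: read the wrist's pose just before it. camera_params takes no time and is no camera call.
A pose or a line that the arm cannot do raises PlanningError and nothing moves.
- close_job(): hands the job in, once; it reports no verdict.
The state is a dict: "clock": time; "joint_positions": joint angles; "qd": joint speeds; "joint_torque": joint torques, N m; "ee_pos": TCP position; "orientation": TCP orientation; "force": force on the tool from outside, world axes, zero at the start; "moment": the same for the moment, N m; "width": finger opening in m.
Only numpy, scipy, OpenCV 4.12 (cv2) and the standard library are available. Lean on these libraries where they do the work, as an engineer would, in place of code of your own. Each camera call takes 0.05 s, during which the arm holds its last target.

### The job

Take the longer of the two filter cartridges from the sloping rack and push it down (do not drop it in) between the spring clips in the open filter box until it snaps fully home. Then, with the robot itself, push the box's lid just past upright and let it fall shut by its own weight, without carrying or pressing it down, and finally slide the bolt fully across to lock it. Leave the shorter cartridge and everything else on the counter where it stands.

Things in the scene. Friction and masses are not known exactly. Their poses are not given: they have to be found in the camera images.
- long_cart_center (a point): Centre of the longer cartridge (the one to fit): white plastic cylinder 120 mm long, 36 mm diameter, 250 g, both ends chamfered to 12 mm over the last 7 mm. x axis along the cylinder, to its upper end. At the start it lies in a rack lane, 35 deg from level, upper end away from the robot, centre 120 mm above the counter, free space at its sides for fingers. Best gripped across its middle.
- short_cart_center (a point): Centre of the shorter cartridge, which stays in the rack: as the longer one, but 80 mm long. It lies in the other lane. x axis along the cylinder.
- rack: Fixed steel wire rack, base 140 x 150 mm, two lanes (at y = +48 and -48 mm) sloping up at 35 deg towards its x axis. Each lane is two thin bars under the cartridge, 7 to 15 mm either side of its axis, with a stop at the low end. Origin at the centre of the base on the counter, z up. Which lane holds which cartridge varies.
- case: Fixed white filter box, 160 mm (x) by 142 mm (y), 75 mm tall, open on top, walls and floor 5 mm. Origin at the centre of its underside, z up. The lid's hinge is on the +y rim, the bolt outside the -y wall. Inside, two support bars lie under the cartridge's place, 7 to 15 mm either side of its axis; 48 mm are free between the cartridge and each long wall, 29 mm below its axis.
- seat (a point): Where the cartridge's centre lies when fully home, 34 mm above the counter in the middle of the box. x along the seated cartridge (either end may lead), z up, y to the hinge side.
- clip_mid (a point): Midpoint between the ridges of the two spring clips, 14 mm above the seat; axes as the seat. Steel leaves at x = +-60 mm, tops flared outward, 63 mm above the counter, ridges 48 mm above it. A level cartridge coming straight down meets them with its axis 60 to 66 mm up, needs 8 to 20 N to pass the ridges (axis below 42 mm) and is then drawn down to the support bars.
- lid_hinge (a point): Middle of the lid's hinge line on the box's +y rim, 71 mm from the box's middle, 75 mm above the counter. x along the hinge line, axes as the box.
- lid_edge (a point): Middle of the lid's free edge. The lid is a grey panel 164 mm along the hinge, 144 mm from hinge to free edge, 6 mm thick, about 250 g. A small tongue projects 22 mm beyond the free edge, 22 to 50 mm from the middle on the box's +x side.
- lid_panel (a joint): Lid angle in rad: 0 shut, 1.57 upright, 1.9 fully open on its stop, leaning outward beyond the hinge (box +y). The hinge is free, lightly damped: past upright (below about 1.5) the lid falls shut by itself within about 1 s, above that it falls back open.
- bolt_knob (a point): Centre of the bolt's knob: upright steel pin, 14 mm diameter, 26 mm tall, its top 116 mm above the counter. It stands outside the box's -y wall, 90 mm from the box's middle line and, unlocked, 15 mm from its middle towards -x. The flat bar below it is 12 mm wide, its top 90 mm above the counter; the shut lid's top is at 82 mm. Axes as the box.
- bolt_bar (a joint): Bolt travel in m along the box's +x: about 0 unlocked, 0.030 fully across over the lid's tongue. It takes 1 to 2 N to slide and stays where it is left.
- cup_a: Bystander, not to be disturbed: wide white mug, 80 mm across the rim, 60 mm tall. Origin at the centre of its underside.
- cup_b: Bystander, not to be disturbed: small white cup, 66 mm across the rim, 55 mm tall. Origin at the centre of its underside.
- jug: Bystander, not to be disturbed: steel milk jug, 84 mm across, 110 mm tall. Origin at the centre of its underside.
- tamper: Bystander, not to be disturbed: steel tamper, 58 mm across, 88 mm tall. Origin at the centre of its underside.
- jar: Bystander, not to be disturbed: jar with black cap, 80 mm across, 110 mm tall. Origin at the centre of its underside.
- screwdriver: Bystander, not to be disturbed: screwdriver lying on the counter, about 200 mm long. Origin at the centre of its underside.
- spoon: Bystander, not to be disturbed: spoon lying on the counter, 140 mm long. Origin at the centre of its underside.

How it is judged:
On the way, in this order (a step that is already met when the one before it is completed fails the run):
1. the longer cartridge is pressed fully home between the clips by the gripper (touching it, not dropped in) (z of long_cart_center in the frame of seat between -0.004 and 0.004 m and x of long_cart_center in the frame of seat between -0.005 and 0.005 m and y of long_cart_center in the frame of seat between -0.005 and 0.005 m and angle between the x axis of long_cart_center and the x axis of seat, either way round below 0.09 rad and contact force between any of the fingers, the arm and long_cart above 0.5 N), for 0.05 s.
2. the lid has passed upright and is falling with the robot off it (value of joint lid_panel between 0.1 and 1.3 rad and not (contact force between any of the fingers, the arm and lid_panel above 0.5 N)).
3. the lid is shut (value of joint lid_panel below 0.06 rad), for 0.2 s.
4. the bolt is across (value of joint bolt_bar above 0.024 m), for 0.2 s.
At the end, for the whole second after the job is handed in: The longer cartridge lies at rest fully home between the clips (its centre within 4 mm in height and 5 mm sideways and lengthways of the seat, its axis within 5 degrees of the box's), the lid is shut (below 0.06 rad) and the bolt is across (beyond 24 of its 30 mm) (z of long_cart_center in the frame of seat between -0.004 and 0.004 m and x of long_cart_center in the frame of seat between -0.005 and 0.005 m and y of long_cart_center in the frame of seat between -0.005 and 0.005 m and angle between the x axis of long_cart_center and the x axis of seat, either way round below 0.09 rad and value of joint lid_panel below 0.06 rad and value of joint bolt_bar above 0.024 m and linear speed of long_cart below 0.02 m/s); the robot touches nothing.
It fails at once if the robot touches the lid while it is swinging down (between 0.9 and 0.1 rad) (value of joint lid_panel between 0.1 and 0.9 rad and contact force between any of the fingers, the arm and lid_panel above 0.5 N).
It fails at once if the shorter cartridge is moved more than 20 mm (distance of short_cart_center from where it was at the start of the episode above 0.02 m).
It fails at once if a cup, jug, tamper, jar, screwdriver or spoon is moved more than 30 mm (distance of any of cup_a, cup_b, jug, tamper, jar, screwdriver, spoon from where it was at the start of the episode above 0.03 m).
It also fails if it takes over 51 s, if anything falls off the work surface, if the arm or the gripper's body presses on something with over 40 N, if the wrist force passes 120 N, or if a joint passes its speed limit or range.

## Working session

There is one attempt and no reset: what is moved stays moved. The work goes in short steps, each a Python script; the robot and the scene stay as the last script left them, time stands still between calls to the robot, and variables do not carry over. Pictures are saved under pics/ and viewed, and the job is handed in when it is done.

```bash
mkdir -p pics; ls; python3 - <<'E'
from workcell import *
import cv2
s=read_state();print(s)
for n in ["side","top","wrist"]:
    im=read_camera(n);cv2.imwrite(f"pics/{n}0.png",im);print(n,camera_params(n))
E
```

```text
pics
{'clock': 0.0, 'joint_positions': array([ 1.09691894,  0.47779869,  0.02231141,  1.55642197, -0.0114806 ,
        1.10931448, -0.08307981]), 'qd': array([-0.00132755, -0.00114999, -0.00095604,  0.00198078,  0.00043882,
        0.00170492, -0.00152114]), 'joint_torque': array([ 2.87913408e-04, -5.82857430e+01,  1.53469808e+00, -2.72610515e+01,
       -5.43935818e-02,  1.70144829e-02,  1.39117874e-04]), 'ee_pos': array([ 0.24122502, -0.62981187,  0.23569456]), 'orientation': array([-4.55380692e-04,  8.23937235e-01, -5.66680341e-01, -7.84740908e-04]), 'force': array([-0.33945062, -0.26514618, -0.59043972]), 'moment': array([0.00741226, 0.01606389, 0.02687454]), 'width': 0.08735003399837275}
side {'mtx': array([[515.29499051,   0.        , 280.20906456],
       [  0.        , 515.29499051, 215.91991457],
       [  0.        ,   0.        ,   1.        ]]), 'eye': array([0.38415061, 1.23945139, 1.29814791]), 'orientation': array([ 0.03742836, -0.0757436 ,  0.91555402, -0.39322113])}
top {'mtx': array([[420.58050677,   0.        , 287.81651935],
       [  0.        , 420.58050677, 205.13898346],
       [  0.        ,   0.        ,   1.        ]]), 'eye': array([ 0.41693851, -0.00592838,  1.21940256]), 'orientation': array([-0.05896927,  0.70493134, -0.70485609,  0.05265283])}
wrist {'mtx': array([[316.309302  ,   0.        , 278.62493858],
       [  0.        , 316.309302  , 213.43558041],
       [  0.        ,   0.        ,   1.        ]]), 'T_tool_cam': array([[ 9.99999941e-01,  3.39864845e-04,  4.05191053e-05,
         2.80112026e-04],
       [-3.37794442e-04,  9.60893667e-01,  2.76917399e-01,
        -7.65333763e-02],
       [ 5.51799373e-05, -2.76917397e-01,  9.60893726e-01,
        -1.48120184e-01],
       [ 0.00000000e+00,  0.00000000e+00,  0.00000000e+00,
         1.00000000e+00]])}
```

View pics/side0.png

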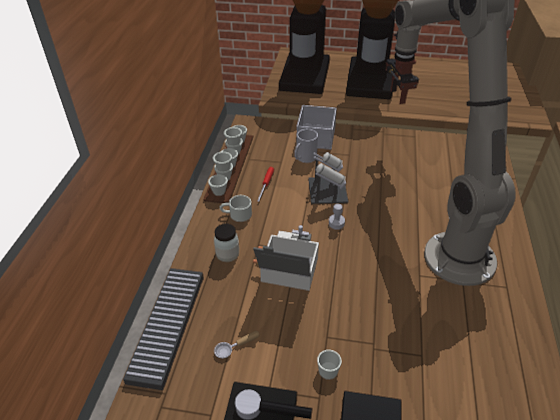

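View pics/top0.png

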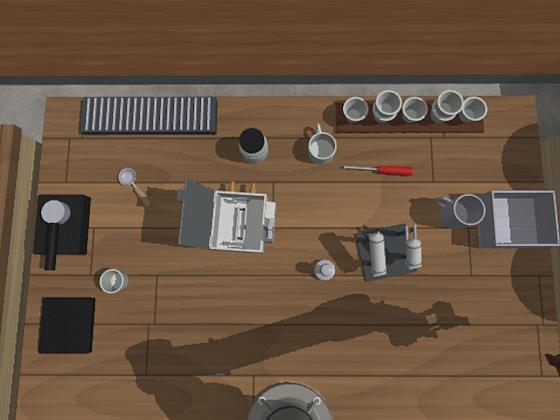

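```bash
python3 -c "
import workcell;print([n for n in dir(workcell) if n[0]!='_']);print(getattr(workcell,'finger_overhang',None))"
```

```text
['PlanningError', 'camera_params', 'close_job', 'command_gripper', 'dwell', 'finger_overhang', 'move_joints', 'move_pose', 'read_camera', 'read_state', 'servo_line', 'solve_ik']
0.014
```

The top view shows the box at about (238,222) with the lid open to the left (world +y). The bolt knob is near (268,225). The rack is around (390,252), with the long cartridge in the left lane at about (377,255) and the short one at about (414,252). I'll enlarge these areas.

```bash
python3 - <<'E'
import cv2
t=cv2.imread("pics/top0.png");s=cv2.imread("pics/side0.png")
cv2.imwrite("pics/c1.png",cv2.resize(t[170:270,165:295],None,fx=6,fy=6,interpolation=cv2.INTER_CUBIC))
cv2.imwrite("pics/c2.png",cv2.resize(t[210:295,340:440],None,fx=7,fy=7,interpolation=cv2.INTER_CUBIC))
cv2.imwrite("pics/c3.png",cv2.resize(s[215:295,240:340],None,fx=7,fy=7,interpolation=cv2.INTER_CUBIC))
cv2.imwrite("pics/c4.png",cv2.resize(s[140:240,290:370],None,fx=6,fy=6,interpolation=cv2.INTER_CUBIC))
E
```

```text
(no output)
```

View pics/c1.png

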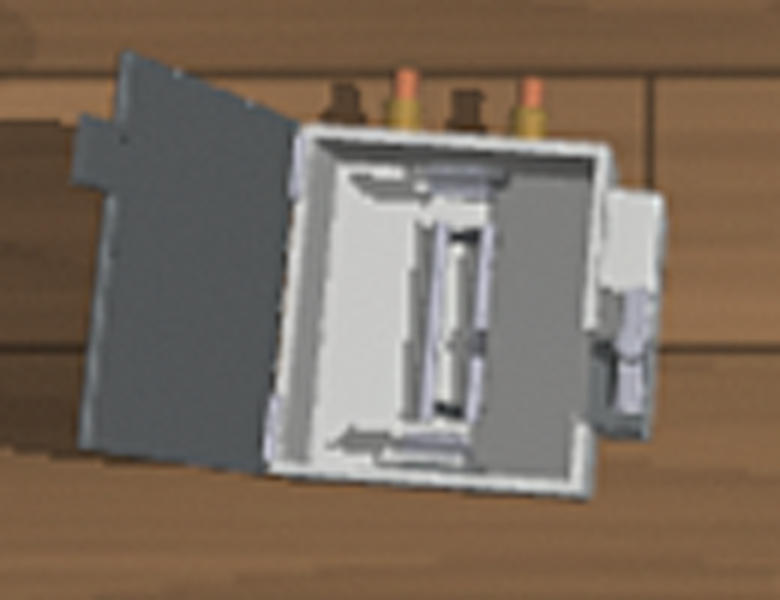

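View pics/c2.png

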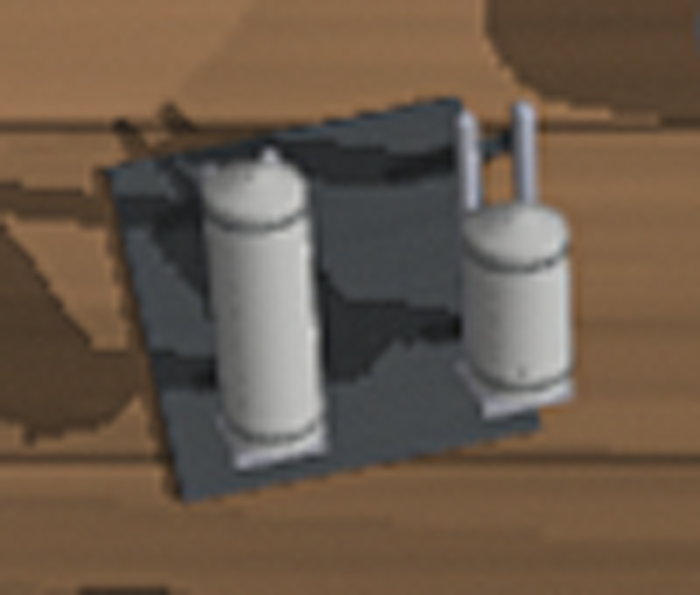

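View pics/c3.png

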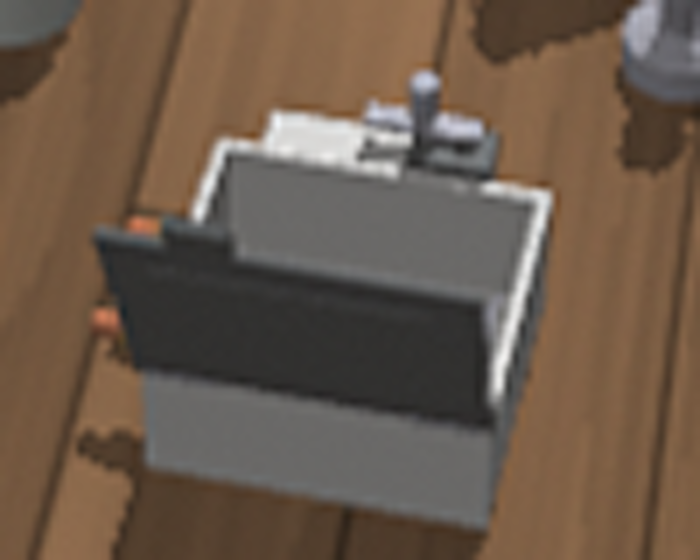

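View pics/c4.png

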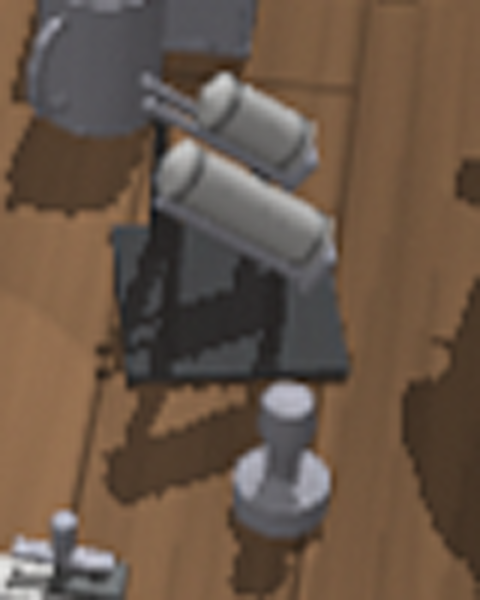

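```bash
cat > h.py <<'E'
from workcell import *
import numpy as np, cv2
from scipy.spatial.transform import Rotation as R
def rq(q): return R.from_quat([q[1],q[2],q[3],q[0]])
def qw(r): q=r.as_quat(); return [q[3],q[0],q[1],q[2]]
def cam(name,state=None):
    c=camera_params(name)
    if name=="wrist":
        T=np.eye(4);T[:3,:3]=rq(state["orientation"]).as_matrix();T[:3,3]=state["ee_pos"];T=T@c["T_tool_cam"]
        return c["mtx"],T[:3,:3],T[:3,3]
    return c["mtx"],rq(c["orientation"]).as_matrix(),np.array(c["eye"])
def atz(C,uv,z):
    K,Rm,e=C; d=Rm@np.linalg.solve(K,[uv[0],uv[1],1]); return e+d*(z-e[2])/d[2]
def proj(C,p):
    K,Rm,e=C; q=K@(Rm.T@(np.array(p)-e)); return q[:2]/q[2]
def tri(Cs,uvs):
    A=np.zeros((3,3));b=np.zeros(3)
    for (K,Rm,e),uv in zip(Cs,uvs):
        d=Rm@np.linalg.solve(K,[uv[0],uv[1],1]);d/=np.linalg.norm(d);P=np.eye(3)-np.outer(d,d);A+=P;b+=P@e
    return np.linalg.solve(A,b)
E
python3 - <<'E'
from h import *
T=cam("top");S=cam("side")
f=lambda p:(p[0]/6+165,p[1]/6+170)
g=lambda p:(p[0]/7+340,p[1]/7+210)
s3=lambda p:(p[0]/7+240,p[1]/7+215)
s4=lambda p:(p[0]/6+290,p[1]/6+140)
c=[atz(T,f(p),.075) for p in [(303,125),(612,148),(590,497),(267,475)]]
print(np.round(c,4));m=np.mean(c,0);print("box",m)
ax=(c[0]+c[1]-c[2]-c[3]);ay=(c[0]+c[3]-c[1]-c[2]);print(np.linalg.norm(ax)/2,np.linalg.norm(ay)/2,np.degrees(np.arctan2(ax[1],ax[0])),np.degrees(np.arctan2(ay[1],ay[0]))-90)
c=[atz(S,s3(p),.075) for p in [(222,142),(552,193)]]; print("side -y corners",np.round(c,4))
print("knob tri",tri([T,S],[f((632,350)),s3((425,80))]), atz(S,s3((425,80)),.116))
b=[atz(T,g(p),.003) for p in [(108,170),(455,97),(540,428),(183,500)]]
print(np.round(b,4),"rack",np.mean(b,0));ax=(b[0]+b[1]-b[2]-b[3]);ay=(b[0]+b[3]-b[1]-b[2]);print(np.linalg.norm(ax)/2,np.linalg.norm(ay)/2,np.degrees(np.arctan2(ax[1],ax[0])),np.degrees(np.arctan2(ay[1],ay[0]))-90)
# cart
for n,t,s in [("long up",(257,195),(182,170)),("long lo",(275,410),(320,245))]: print(n,tri([T,S],[g(t),s4(s)]))
print(atz(T,g((266,310)),.125))
E
```

```text
[[0.6396 0.2051 0.075 ]
 [0.6287 0.062  0.075 ]
 [0.4686 0.0706 0.075 ]
 [0.4784 0.2169 0.075 ]]
box [0.55381904 0.13866504 0.075     ]
0.1609956835353962 0.14506558697030927 -3.6271045373203474 -4.10599030154529
side -y corners [[0.624  0.0659 0.075 ]
 [0.4659 0.0741 0.075 ]]
knob tri [0.53041716 0.05004728 0.11566656] [0.52983673 0.05042845 0.116     ]
[[ 0.5253 -0.1906  0.003 ]
 [ 0.5556 -0.335   0.003 ]
 [ 0.4201 -0.3637  0.003 ]
 [ 0.3911 -0.2177  0.003 ]] rack [ 0.47301611 -0.27673521  0.003     ]
0.13769680272909418 0.14813076567382927 11.695973377717657 11.54546826601701
long up [ 0.50052213 -0.22237133  0.14830987]
long lo [ 0.41934167 -0.23889154  0.08766575]
[ 0.46269801 -0.22901693  0.125     ]
```

```bash
python3 - <<'E'
from h import *
s=read_state()
S=cam("side")
print("tcp in side",proj(S,s["ee_pos"]), rq(s["orientation"]).as_matrix().round(2))
im=cv2.imread("pics/side0.png")
cv2.imwrite("pics/c5.png",cv2.resize(im[0:110,360:500],None,fx=5,fy=5,interpolation=cv2.INTER_CUBIC))
# ik tests
yaw=np.radians(11.6);p=np.radians(35)
for sg in (1,-1):
  z=np.array([np.sin(p)*np.cos(yaw),np.sin(p)*np.sin(yaw),-np.cos(p)]);x=sg*np.array([-np.sin(yaw),np.cos(yaw),0]);y=np.cross(z,x)
  M=np.c_[x,y,z]
  for d in (0,.08,.12): 
    q=solve_ik(np.array([.461,-.23,.119])-d*z,qw(R.from_matrix(M)));print(sg,d,None if q is None else np.round(q,2))
by=np.radians(-3.9)
for sg in (1,-1):
  z=np.array([0,0,-1.]);x=sg*np.array([-np.sin(by),np.cos(by),0]);M=np.c_[x,np.cross(z,x),z]
  for h in (.034,.15):
    q=solve_ik([.551,.1395,h],qw(R.from_matrix(M)));print("box",sg,None if q is None else np.round(q,2))
E
```

```text
tcp in side [397.12585423  94.29351506] [[ 0.36 -0.93 -0.  ]
 [-0.93 -0.36  0.  ]
 [-0.    0.   -1.  ]]
1 0 [ 1.09  0.36 -0.56  2.32 -1.29  0.25 -2.67]
1 0.08 [ 1.75  0.32 -1.17  2.3  -0.5   0.33  2.88]
1 0.12 [-0.26  0.01  1.06  2.39 -0.99  0.63 -2.92]
-1 0 [ 1.19  0.38 -0.67  2.32 -1.19  0.21  0.38]
-1 0.08 [ 1.04  0.15 -0.37  2.34 -1.05  0.47  0.23]
-1 0.12 [ 1.04  0.07 -0.3   2.33 -0.96  0.58  0.15]
box 1 [ 0.1   0.65 -0.6   1.92  0.54  0.73  0.69]
box 1 [ 0.35  0.58 -0.94  1.85  0.55  1.    0.67]
box -1 [-0.1   0.59 -0.33  1.94  0.3   0.66 -2.26]
box -1 [ 0.06  0.46 -0.54  1.87  0.29  0.9  -2.25]
```

View pics/c5.png

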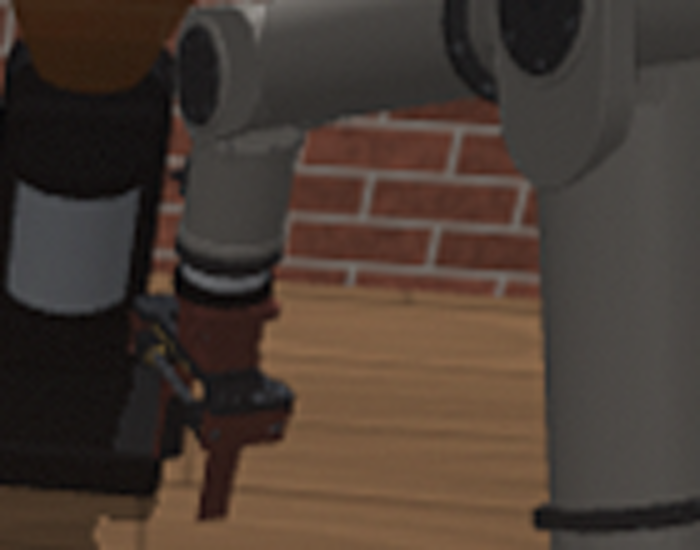

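View pics/wrist0.png

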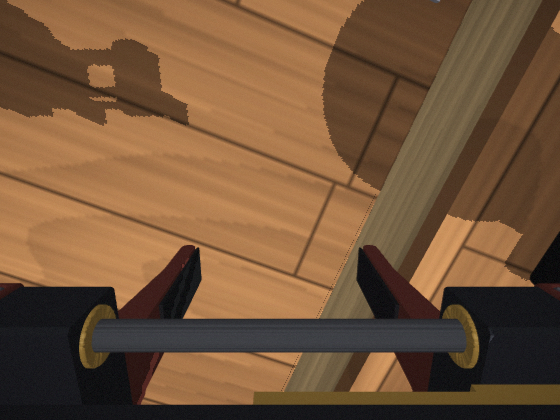

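```bash
cat >> h.py <<'E'
def orient(yaw_ax, pitch, sg):
    """tool z perpendicular to cart axis (yaw, pitch up); jaws horizontal"""
    c,s=np.cos(yaw_ax),np.sin(yaw_ax);p=pitch
    z=np.array([np.sin(p)*c,np.sin(p)*s,-np.cos(p)]);x=sg*np.array([-s,c,0.])
    return R.from_matrix(np.c_[x,np.cross(z,x),z])
E
python3 - <<'E'
from h import *
r=orient(np.radians(-3.9),0,-1)
q=solve_ik([.555,.13,.31],qw(r));print(q)
move_pose([.555,.13,.31],qw(r))
s=read_state();im=read_camera("wrist");cv2.imwrite("pics/w1.png",im);np.save("w1.npy",np.r_[s["ee_pos"],s["orientation"]]);print(s["clock"],s["ee_pos"],s["joint_positions"].round(2),s["force"])
for sg in(1,-1):
  r=orient(np.radians(11.6),np.radians(35),sg);z=r.as_matrix()[:,2]
  for d in(.12,0):
    q=solve_ik(np.array([.461,-.23,.119])-d*z,qw(r));print(sg,d,None if q is None else np.round(q,2))
E
```

```text
[ 0.226551    0.3208749  -0.7096643   1.68429747  0.22075397  1.21835353
 -2.17350696]
3.05 [0.55530294 0.12902643 0.30983225] [ 0.23  0.32 -0.71  1.68  0.22  1.22 -2.17] [0.66651295 0.521643   0.07999692]
1 0.12 [ 0.53  0.04  0.22  2.36 -1.    0.6  -2.95]
1 0 [ 1.05  0.35 -0.51  2.33 -1.33  0.27 -2.64]
-1 0.12 [ 0.37  0.03  0.39  2.37 -1.    0.61  0.2 ]
-1 0 [ 1.09  0.36 -0.56  2.32 -1.29  0.25  0.47]
```

View pics/w1.png

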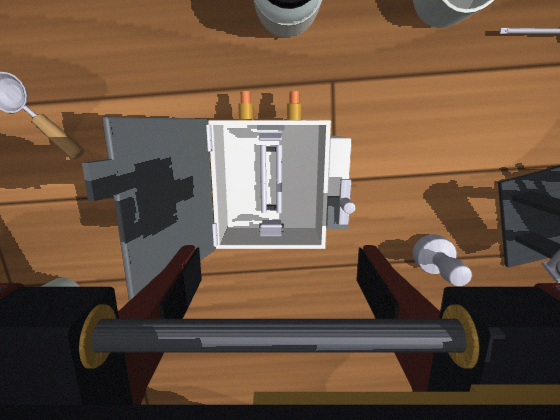

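```bash
python3 - <<'E'
import cv2
t=cv2.imread("pics/w1.png")
cv2.imwrite("pics/w1c.png",cv2.resize(t[110:260,195:365],None,fx=4.5,fy=4,interpolation=cv2.INTER_CUBIC))
E
```

```text
(no output)
```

View pics/w1c.png

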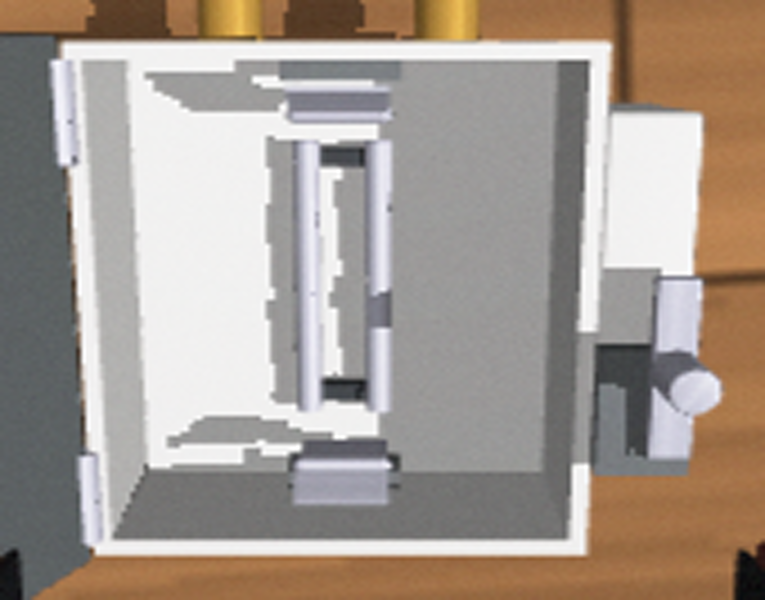

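```bash
python3 - <<'E'
from h import *
w=np.load("w1.npy");C=cam("wrist",dict(ee_pos=w[:3],orientation=w[3:]))
f=lambda p:(p[0]/4.5+195,p[1]/4+110)
c=[atz(C,f(p),.075) for p in [(61,42),(611,42),(588,556),(95,555)]]
print(np.round(c,4));m=np.mean(c,0);print("box",m)
ax=(c[0]+c[1]-c[2]-c[3]);ay=(c[0]+c[3]-c[1]-c[2]);print(np.linalg.norm(ax)/2,np.linalg.norm(ay)/2,np.degrees(np.arctan2(ax[1],ax[0])),np.degrees(np.arctan2(ay[1],ay[0]))-90)
K=atz(C,f((694,392)),.116);print("knob",K)
# bars: tops at z~.020
a=atz(C,f((309,140)),.02);b=atz(C,f((378,140)),.02);a2=atz(C,f((309,410)),.02);b2=atz(C,f((378,408)),.02)
print("bars mid",(a+b+a2+b2)/4,np.linalg.norm(a-b),np.linalg.norm(a-a2),np.degrees(np.arctan2(*( (a+b-a2-b2)[[1,0]]))))
print("leaf tops",atz(C,f((338,88)),.063),atz(C,f((341,503)),.063))
for yaw in(-3.9,):
  y=np.radians(yaw);X=np.array([np.cos(y),np.sin(y)]);Y=np.array([-X[1],X[0]]);print("knob->box",K[:2]+.015*X+.09*Y)
E
```

```text
[[0.6393 0.2047 0.075 ]
 [0.6295 0.0631 0.075 ]
 [0.4692 0.0735 0.075 ]
 [0.4795 0.2158 0.075 ]]
box [0.55435702 0.13927387 0.075     ]
0.16037323903285294 0.142304832393404 -3.8441975532965307 -4.040341037289778
knob [0.53420303 0.05119727 0.116     ]
bars mid [0.55551693 0.13913892 0.02      ] 0.02079673239927977 0.09520820764450197 -4.333613776382882
leaf tops [0.62110091 0.13471069 0.063     ] [0.48810035 0.14404234 0.063     ]
knob->box [0.55528967 0.13996863]
```

```bash
python3 - <<'E'
from h import *
r=orient(np.radians(11.6),np.radians(35),-1);z=r.as_matrix()[:,2]
P=np.array([.4612,-.2300,.119])
move_joints([0.9,.1,-.2,2.33,-.97,.57,.17])
s=read_state();print(s["clock"],s["ee_pos"])
move_pose(P-.12*z,qw(r))
s=read_state();im=read_camera("wrist");cv2.imwrite("pics/w2.png",im);np.save("w2.npy",np.r_[s["ee_pos"],s["orientation"]]);print(s["clock"],s["ee_pos"],s["joint_positions"].round(2))
for d in(.12,.08,.04,0):
    q=solve_ik(P-d*z,qw(r));print(d,None if q is None else np.round(q,2))
E
```

```text
5.1167 [ 0.40521448 -0.23211887  0.20235796]
5.3667 [ 0.39409355 -0.24404015  0.21778006] [ 0.92  0.06 -0.18  2.34 -0.97  0.59  0.16]
0.12 [ 0.92  0.06 -0.18  2.34 -0.97  0.59  0.16]
0.08 [ 0.9   0.14 -0.22  2.35 -1.09  0.49  0.26]
0.04 [ 0.89  0.23 -0.27  2.34 -1.23  0.4   0.39]
0 [ 1.09  0.36 -0.56  2.32 -1.29  0.25  0.47]
```

View pics/w2.png

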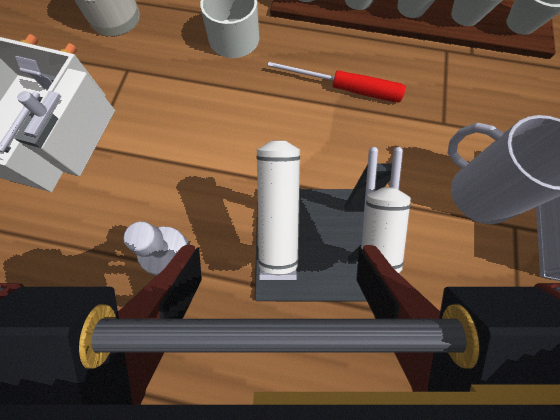

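```bash
python3 - <<'E'
from h import *
w=np.load("w2.npy");C=cam("wrist",dict(ee_pos=w[:3],orientation=w[3:]))
im=cv2.imread("pics/w2.png")
T=cam("top");S=cam("side")
yaw=np.radians(11.6);a=np.array([np.cos(yaw)*np.cos(np.radians(35)),np.sin(yaw)*np.cos(np.radians(35)),np.sin(np.radians(35))])
P=np.array([.4612,-.2300,.120])
n=np.cross(a,[0,0,1]);n/=np.linalg.norm(n);m=np.cross(n,a)
tim=cv2.imread("pics/top0.png");sim=cv2.imread("pics/side0.png")
def draw(img,C,sc):
  for t,r in[(.06,.006),(.053,.018),(-.053,.018),(-.06,.006)]:
    pts=np.array([proj(C,P+t*a+r*(np.cos(k)*n+np.sin(k)*m)) for k in np.linspace(0,6.283,40)])
    cv2.polylines(img,[((pts+.5)*sc-.5).astype(int)],True,(0,0,255),1)
o=[]
for img,Cm,(r0,r1,c0,c1) in[(im,C,(125,285,240,320)),(tim,T,(225,285,355,400)),(sim,S,(155,205,300,355))]:
  g=cv2.resize(img,None,fx=5,fy=5,interpolation=cv2.INTER_CUBIC);draw(g,Cm,5);g=g[r0*5:r1*5,c0*5:c1*5];o.append(cv2.resize(g,(int(g.shape[1]*560/g.shape[0]),560)))
x=np.hstack(o);print(x.shape);cv2.imwrite("pics/ov.png",cv2.resize(x,None,fx=min(1,800/x.shape[1]),fy=min(1,800/x.shape[1])))
E
```

```text
(560, 1316, 3)
```

View pics/ov.png

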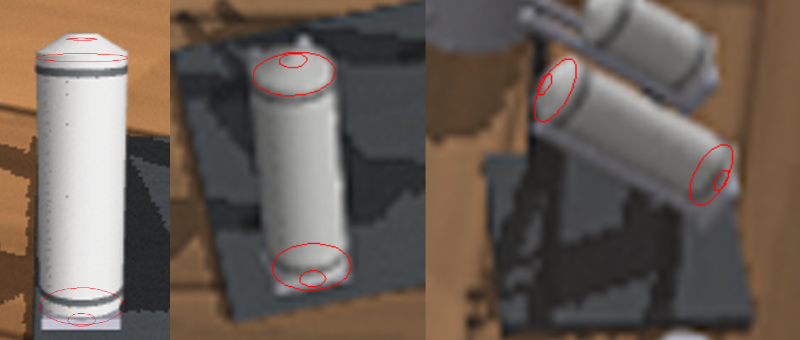

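```bash
python3 - <<'E'
from h import *
r=orient(np.radians(11.6),np.radians(35),-1);z=r.as_matrix()[:,2]
y=np.radians(11.6);a=np.array([np.cos(y)*np.cos(np.radians(35)),np.sin(y)*np.cos(np.radians(35)),np.sin(np.radians(35))])
P=np.array([.4612,-.2300,.120])+.001*a
servo_line(P-.006*z,vel=.09)
s=read_state();print(s["clock"],s["ee_pos"]-(P-.006*z),s["joint_positions"].round(2),s["force"])
command_gripper(.02,50)
s=read_state();print(s["clock"],s["width"],s["force"])
servo_line(P-.10*z,vel=.1)
s=read_state();im=read_camera("wrist");cv2.imwrite("pics/w3.png",im);np.save("w3.npy",np.r_[s["ee_pos"],s["orientation"]]);print(s["clock"],s["width"],s["joint_positions"].round(2),s["force"])
for sg in(1,-1):
  r=orient(np.radians(-3.95),0,sg)
  for h in(.15,.07):
    q=solve_ik([.5548,.1392,h],qw(r));print("box",sg,None if q is None else np.round(q,2))
E
```

```text
6.825 [-9.64624711e-05 -1.78136990e-04  9.29947038e-05] [ 0.95  0.32 -0.39  2.33 -1.35  0.32  0.5 ] [ 0.63814744  1.0572275  -0.72944873]
7.7 0.034742066547607774 [-0.92117038  1.71065333  1.72765241]
8.7917 0.03524872534799895 [ 0.95  0.1  -0.24  2.34 -1.01  0.54  0.19] [ 0.51962832  0.41725851 -2.83915221]
box 1 [ 0.06  0.46 -0.53  1.86  0.29  0.9   0.89]
box 1 [-0.15  0.53 -0.26  1.92  0.2   0.71  0.97]
box -1 [ 0.14  0.49 -0.64  1.85  0.36  0.92 -2.31]
box -1 [-0.3   0.52 -0.07  1.93  0.06  0.69 -2.04]
```

View pics/w3.png

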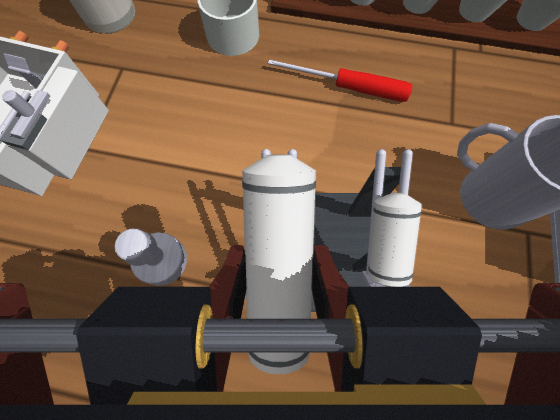

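The cartridge is held upright in the view. Its top end is near row 155, the dark bands are near rows 187 and 362, and the width is 35 mm. Next I'll fit its offset along the tool y axis.

```bash
python3 - <<'E'
from h import *
c=camera_params("wrist");Tm=np.array(c["T_tool_cam"]);C=(c["mtx"],Tm[:3,:3],Tm[:3,3])
im=cv2.imread("pics/w3.png");g=cv2.resize(im,None,fx=4,fy=4,interpolation=cv2.INTER_CUBIC);h=g.copy()
yc=0.0
a=np.array([0,1.,0]);n=np.array([1.,0,0]);m=np.array([0,0,1.])
for col,off in[((0,0,255),0.)]:
 P=np.array([0,off,.006])
 for t,r in[(.06,.006),(.053,.018),(-.053,.018),(-.06,.006)]:
  pts=np.array([proj(C,P+t*a+r*(np.cos(k)*n+np.sin(k)*m)) for k in np.linspace(0,6.283,60)])
  cv2.polylines(g,[((pts+.5)*4-.5).astype(int)],True,col,1)
x=np.hstack([g[140*4:210*4,235*4:325*4],g[320*4:390*4,235*4:325*4]]);x2=np.hstack([h[140*4:210*4,235*4:325*4],h[320*4:390*4,235*4:325*4]])
cv2.imwrite("pics/ov2.png",np.vstack([x,x2]))
print(Tm@[0,0,1,1], [proj(C,[0,t,.006]) for t in(.06,-.06)])
E
```

```text
[1.73537165e-05 2.00436766e-01 8.13182793e-01 1.00000000e+00] [array([278.33736377, 364.49222835]), array([278.33708147, 157.92326669])]
```

View pics/ov2.png

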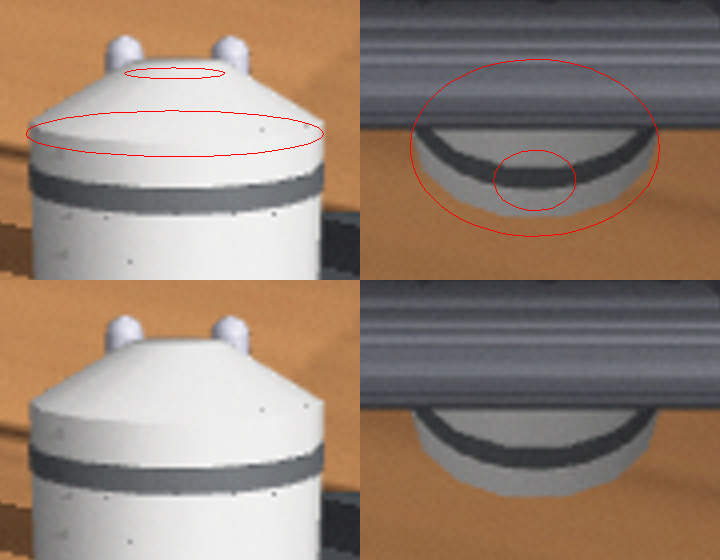

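```bash
cat >> h.py <<'E'
BY=np.radians(-3.95);BX=np.array([np.cos(BY),np.sin(BY),0]);BYv=np.array([-np.sin(BY),np.cos(BY),0]);BC=np.array([.5548,.1392,0])
def bp(x,y,z): return BC+x*BX+y*BYv+np.array([0,0,z])
def rbox(sg,th=0):
    Z=np.array([0,0,1.]);z=-Z*np.cos(th)+BYv*np.sin(th);x=sg*(BYv*np.cos(th)+Z*np.sin(th));return R.from_matrix(np.c_[x,np.cross(z,x),z])
def tcp_for(c,r,off): # cart centre at tool coords off
    return np.asarray(c)-r.as_matrix()@np.asarray(off)
OFF=[0,-.002,.006]
E
python3 - <<'E'
from h import *
r=rbox(1,np.radians(2))
p=tcp_for(bp(0,0,.21),r,OFF)
q0=read_state()["joint_positions"];q=solve_ik(p,qw(r))
print(q.round(2))
q2=solve_ik(tcp_for(bp(0,0,.055),r,OFF),qw(r));print(q2.round(2))
move_pose(p,qw(r))
s=read_state();print(s["clock"],s["ee_pos"],s["force"])
servo_line(tcp_for(bp(0,0,.085),r,OFF),vel=.12)
s=read_state();im=read_camera("wrist");cv2.imwrite("pics/w4.png",im);im=read_camera("side");cv2.imwrite("pics/s4.png",im);print(s["clock"],s["ee_pos"],s["force"],s["width"],s["joint_positions"].round(2))
E
```

```text
[ 0.19  0.41 -0.67  1.8   0.26  1.02  0.93]
[-0.18  0.54 -0.2   1.93  0.11  0.67  1.06]
10.3583 [0.55654696 0.13707527 0.21534973] [ 0.37418806 -0.30459662 -2.380632  ]
11.55 [0.557382   0.13911376 0.09177631] [-0.22685526 -0.60874809 -3.99417647] 0.034793815757637764 [ 0.12  0.56 -0.6   1.9   0.39  0.79  0.83]
```

View pics/w4.png

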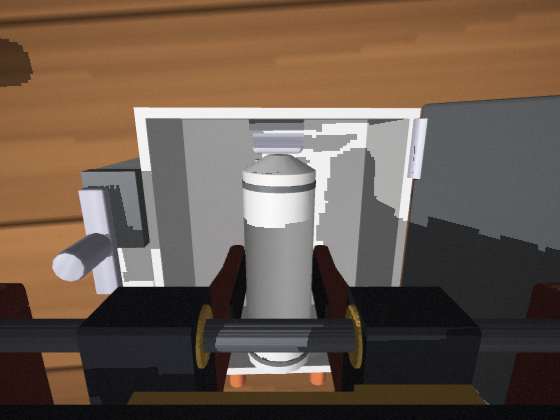

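View pics/s4.png

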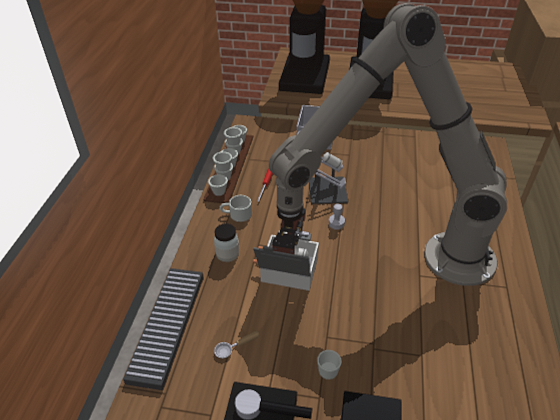

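```bash
python3 - <<'E'
from h import *
r=rbox(1,np.radians(2))
f0=read_state()["force"]
for h,v in[(.068,.05),(.064,.03),(.060,.03),(.057,.03),(.054,.03),(.052,.03)]:
    servo_line(tcp_for(bp(0,0,h),r,OFF),vel=v)
    s=read_state();f=s["force"]-f0;print(h,round(s["clock"],2),f.round(1),(s["ee_pos"]-tcp_for(bp(0,0,h),r,OFF)).round(4),s["moment"].round(2))
    if abs(f[2])>25 or np.hypot(*f[:2])>10: break
im=read_camera("wrist");cv2.imwrite("pics/w5.png",im)
E
```

```text
0.068 12.14 [ 1.  -0.3 -0.1] [-0.0002  0.     -0.0004] [-0.03 -0.17  0.02]
0.064 12.43 [-1.1 -0.1  1.3] [-0.0002  0.0003  0.    ] [0.07 0.13 0.07]
0.06 12.71 [-2.4  1.1  4.2] [0.0001 0.0005 0.0002] [0.28 0.14 0.05]
0.057 12.96 [-0.6  0.   4.6] [0.0002 0.0003 0.0002] [ 0.11 -0.1   0.09]
0.054 13.21 [-1.4 -0.3  8.5] [0.0007 0.0006 0.0007] [ 0.25 -0.04  0.01]
0.052 13.46 [-1.9 -0.1  9.3] [0.0008 0.0006 0.0007] [0.34 0.01 0.05]
```

View pics/w5.png

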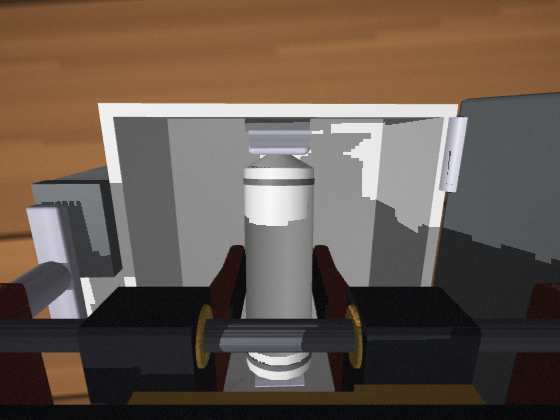

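```bash
python3 - <<'E'
from h import *
r=rbox(1,np.radians(2))
servo_line(tcp_for(bp(0,0,.0505),r,OFF),vel=.03)
s=read_state();print(s["force"],s["clock"])
command_gripper(.050)
s=read_state();print(s["force"],s["clock"],s["width"])
servo_line(tcp_for(bp(0,0,.135),r,OFF),vel=.15)
# yaw 90
best=None
for sg in(1,-1):
    x=sg*BX;z=np.array([0,0,-1.]);M=R.from_matrix(np.c_[x,np.cross(z,x),z])
    q=solve_ik(bp(0,0,.13),qw(M));q0=read_state()["joint_positions"]
    if q is not None:
        d=np.abs(q-q0).max();print(sg,q.round(2),d)
        if best is None or d<best[0]: best=(d,M,sg)
move_pose(bp(0,0,.13),qw(best[1]))
s=read_state();im=read_camera("wrist");cv2.imwrite("pics/w6.png",im);np.save("w6.npy",np.r_[s["ee_pos"],s["orientation"]]);print(best[2],s["clock"],s["force"],s["width"])
E
```

```text
[-2.70192164  1.87485563 -0.40201473] 13.7583
[-0.27806494 -0.31847154  0.02574563] 14.225 0.050048320686845116
1 [-0.16  0.45 -0.25  1.89  0.15  0.82 -0.55] 1.4239020670022646
-1 [ 0.36  0.63 -0.97  1.85  0.62  0.99  2.2 ] 1.3270536800878214
-1 16.15 [-0.6036681  -0.49660465 -0.01850637] 0.049868189396675075
```

View pics/w6.png

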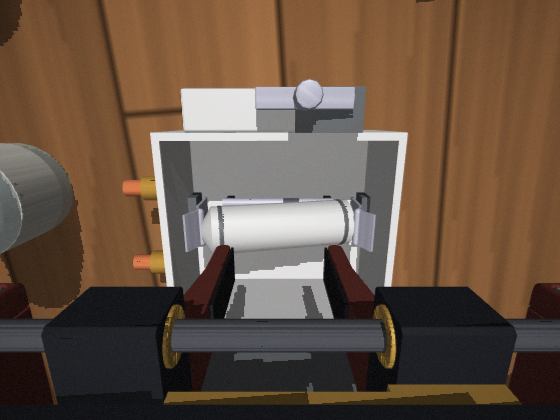

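```bash
python3 - <<'E'
from h import *
w=np.load("w6.npy");C=cam("wrist",dict(ee_pos=w[:3],orientation=w[3:]))
im=cv2.imread("pics/w6.png");g0=cv2.resize(im,None,fx=4,fy=4,interpolation=cv2.INTER_CUBIC);g=g0.copy()
def draw(zl,zr,yl,yr,col):
  A=bp(.06,yl,zl);B=bp(-.06,yr,zr);a=(A-B)/np.linalg.norm(A-B);P=(A+B)/2
  n=np.cross(a,[0,0,1]);n/=np.linalg.norm(n);m=np.cross(n,a)
  for t,r in[(.06,.006),(.053,.018),(-.053,.018),(-.06,.006)]:
    pts=np.array([proj(C,P+t*a+r*(np.cos(k)*n+np.sin(k)*m)) for k in np.linspace(0,6.283,60)])
    cv2.polylines(g,[((pts+.5)*4-.5).astype(int)],True,col,1)
draw(.052,.036,0,0,(0,0,255)); draw(.05,.05,0,0,(0,160,0))
x=np.vstack([g[185*4:260*4,180*4:380*4],g0[185*4:260*4,180*4:380*4]]);cv2.imwrite("pics/ov3.png",x)
E
```

```text
(no output)
```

View pics/ov3.png

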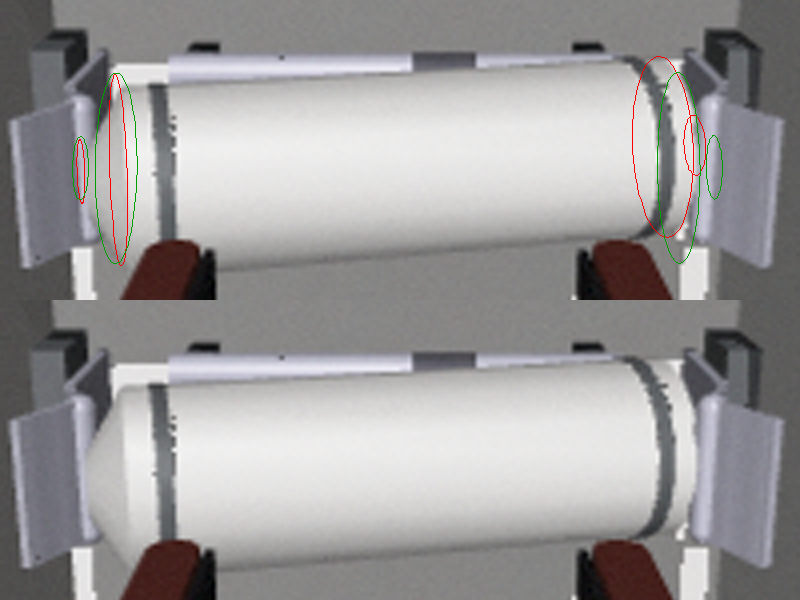

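```bash
python3 - <<'E'
from h import *
f0=read_state()["force"]
for h,v in[(.092,.08),(.080,.04),(.074,.04),(.070,.04),(.0675,.03),(.066,.03),(.065,.03)]:
    servo_line(bp(.008,0,h),vel=v)
    s=read_state();f=s["force"]-f0;print(h,round(s["clock"],2),f.round(1),(s["ee_pos"]-bp(.008,0,h)).round(4),s["moment"].round(2))
    if abs(f[2])>35: break
dwell(.1);s=read_state();print(s["force"]-f0,s["clock"])
E
```

```text
0.092 16.83 [ 0.1  0.9 -0.4] [-0.0001  0.0002 -0.0002] [ 0.18 -0.04  0.  ]
0.08 17.28 [1.1 0.9 0.3] [-0.0002 -0.     -0.0002] [ 0.12 -0.08 -0.04]
0.074 17.58 [ 1.1  0.8 -0. ] [-0.0002 -0.0001 -0.0003] [0.14 0.   0.03]
0.07 17.83 [0.8 1.2 0.2] [-0.0002 -0.0001 -0.0003] [ 0.14 -0.05  0.04]
0.0675 18.08 [1.5 0.5 0.8] [-0.     -0.     -0.0001] [ 0.13 -0.08 -0.04]
0.066 18.33 [ 0.6 -0.4  1.5] [0.0002 0.0002 0.0002] [ 0.13 -0.06  0.01]
0.065 18.58 [-0.8  0.3  9.7] [0.0003 0.0001 0.0009] [-0.23  0.44 -0.  ]
[-1.75331029 -0.91039098  9.356837  ] 18.6833
```

```bash
python3 - <<'E'
from h import *
s=read_state();im=read_camera("wrist");cv2.imwrite("pics/w7.png",im);np.save("w7.npy",np.r_[s["ee_pos"],s["orientation"]])
cv2.imwrite("pics/t7.png",cv2.resize(read_camera("top")[170:270,165:295],None,fx=6,fy=6))
E
```

```text
(no output)
```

View pics/w7.png

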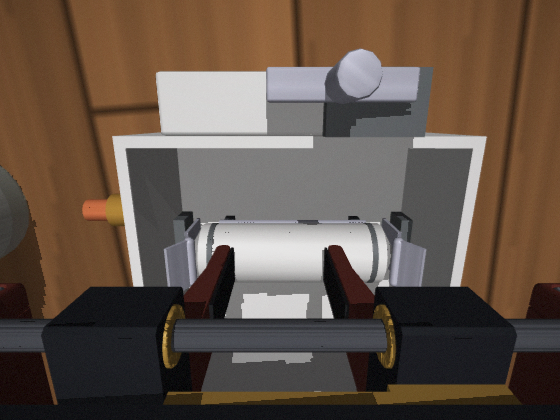

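```bash
python3 - <<'E'
from h import *
w=np.load("w7.npy");C=cam("wrist",dict(ee_pos=w[:3],orientation=w[3:]))
im=cv2.imread("pics/w7.png");g0=cv2.resize(im,None,fx=4,fy=4,interpolation=cv2.INTER_CUBIC);g=g0.copy()
def draw(zl,zr,yl,yr,col):
  A=bp(.06,yl,zl);B=bp(-.06,yr,zr);a=(A-B)/np.linalg.norm(A-B);P=(A+B)/2
  n=np.cross(a,[0,0,1]);n/=np.linalg.norm(n);m=np.cross(n,a)
  for t,r in[(.06,.006),(.053,.018),(-.053,.018),(-.06,.006)]:
    pts=np.array([proj(C,P+t*a+r*(np.cos(k)*n+np.sin(k)*m)) for k in np.linspace(0,6.283,60)])
    cv2.polylines(g,[((pts+.5)*4-.5).astype(int)],True,col,1)
draw(.034,.034,0,0,(0,0,255))
x=np.vstack([g[205*4:280*4,180*4:380*4+200],g0[205*4:280*4,180*4:380*4+200]]);x=cv2.resize(x,None,fx=.8,fy=.8);cv2.imwrite("pics/ov4.png",x)
E
```

```text
(no output)
```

View pics/ov4.png

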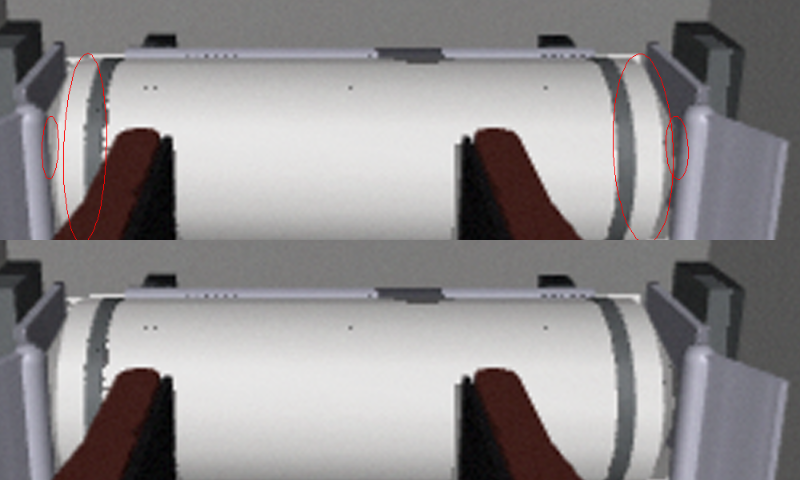

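```bash
python3 - <<'E'
from h import *
servo_line(bp(.008,0,.30),vel=.2)
s=read_state();print(s["clock"],s["force"])
im=read_camera("wrist");cv2.imwrite("pics/w8.png",im);np.save("w8.npy",np.r_[s["ee_pos"],s["orientation"]])
command_gripper(0.0)
M=rq(read_state()["orientation"])
for p in[(0,.15,.30),(0,.15,.19),(0,.06,.19)]:
    q=solve_ik(bp(*p),qw(M));print(None if q is None else q.round(2))
print(read_state()["clock"],read_state()["width"])
E
```

```text
20.1083 [ 0.16245155 -0.74346314  0.28756282]
[ 0.14  0.56 -1.05  1.53  0.49  1.34  2.11]
[ 0.1   0.65 -0.98  1.65  0.59  1.16  2.04]
[ 0.28  0.59 -1.01  1.75  0.55  1.11  2.16]
21.025 0.0004858243395046042
```

View pics/w8.png

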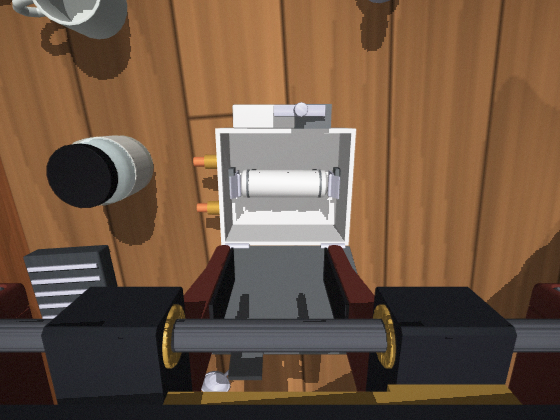

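The cartridge stays seated between both clips at about (285,183), and the lid is still open. Now the lid.

```bash
python3 - <<'E'
from h import *
servo_line(bp(0,.155,.30),vel=.25)
servo_line(bp(0,.155,.19),vel=.2)
print(read_state()["clock"],read_state()["force"])
servo_line(bp(0,.060,.19),vel=.13)
print(read_state()["clock"],read_state()["force"])
servo_line(bp(0,.075,.30),vel=.2)
s=read_state();print(s["clock"],s["force"])
cv2.imwrite("pics/s9.png",cv2.resize(read_camera("side")[200:300,220:360],None,fx=5,fy=5))
im=read_camera("wrist");cv2.imwrite("pics/w9.png",im);np.save("w9.npy",np.r_[s["ee_pos"],s["orientation"]])
E
```

```text
22.4917 [-0.02922494 -0.27501135  0.46931298]
23.375 [0.66608377 0.68271813 0.65587048]
24.0833 [ 0.08101585  0.02124299 -0.84030543]
```

View pics/s9.png

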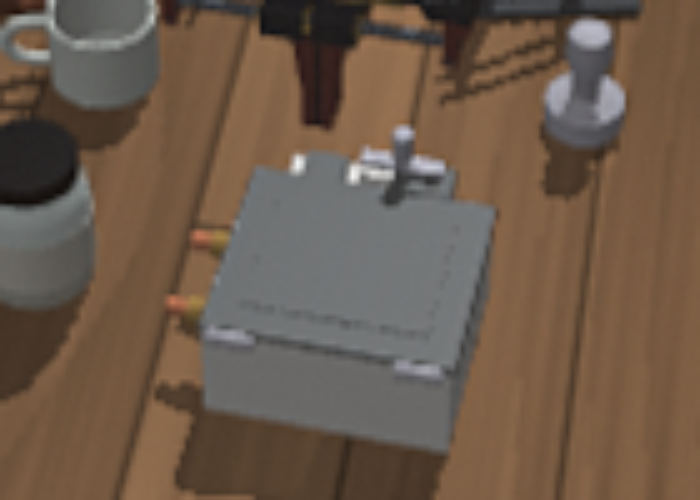

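View pics/w9.png

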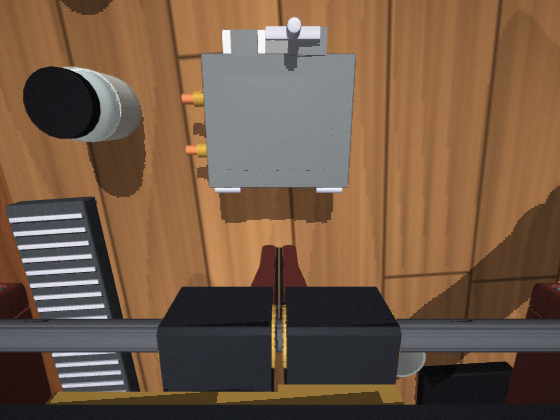

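The lid is flat shut, with its top face clear of the knob. Next is the bolt.

```bash
python3 - <<'E'
from h import *
servo_line(bp(-.055,-.09,.22),vel=.25)
servo_line(bp(-.055,-.09,.112),vel=.15)
f0=read_state()["force"];print(read_state()["clock"],f0)
for x in(-.036,-.02,-.012,-.009,-.007,-.0055,-.004,-.0025):
    servo_line(bp(x,-.09,.112),vel=.06)
    s=read_state();f=s["force"]-f0;print(x,round(s["clock"],2),f.round(1),(s["ee_pos"]-bp(x,-.09,.112)).round(4))
    if abs(f@BX)>8:break
s=read_state();cv2.imwrite("pics/w10.png",read_camera("wrist"));np.save("w10.npy",np.r_[s["ee_pos"],s["orientation"]])
E
```

```text
25.9667 [0.46979783 0.51338505 0.38429888]
-0.036 26.43 [-0.8 -0.9 -0.2] [0.0004 0.     0.0001]
-0.02 26.85 [-0.5  0.1  0.2] [ 0.0004  0.0001 -0.0001]
-0.012 27.13 [-1.4 -0.4 -0.6] [ 0.0005 -0.      0.    ]
-0.009 27.38 [-0.1 -0.8 -0.7] [ 0.0002 -0.      0.    ]
-0.007 27.63 [-0.2  0.5 -1.1] [ 0.0001 -0.      0.    ]
-0.0055 27.88 [-1.6 -0.3 -0. ] [ 0.0001 -0.      0.    ]
-0.004 28.13 [ 0.1 -0.3 -1. ] [ 0.0001 -0.     -0.    ]
-0.0025 28.38 [-0.7 -0.8 -0.4] [0.0002 0.     0.    ]
```

View pics/w10.png

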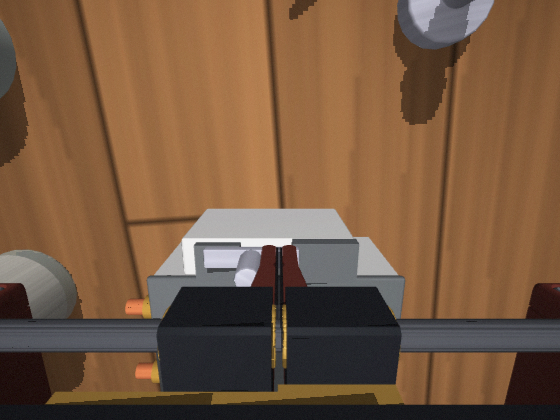

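The knob at about (248,265) sits against the finger and is moving towards +x, but it hasn't reached its stop. I'll keep pushing until the force rises.

```bash
python3 - <<'E'
from h import *
f0=np.array([.2,.3,.2])
for x in np.arange(-.001,.0075,.0015):
    servo_line(bp(x,-.09,.112),vel=.06);dwell(.05)
    s=read_state();f=s["force"]-f0;print(round(x,4),round(s["clock"],2),f.round(1),(s["ee_pos"]-bp(x,-.09,.112)).round(4))
    if abs(f@BX)>8:break
s=read_state();im=read_camera("wrist");cv2.imwrite("pics/w11.png",cv2.resize(im[200:320,150:410],None,fx=3,fy=3));np.save("w11.npy",np.r_[s["ee_pos"],s["orientation"]])
E
```

```text
-0.001 28.73 [-2.9 -0.7  1.6] [-0.0004  0.     -0.0001]
0.0005 29.03 [-8.2 -0.5  5.6] [-0.0018  0.0001 -0.0002]
```

View pics/w11.png

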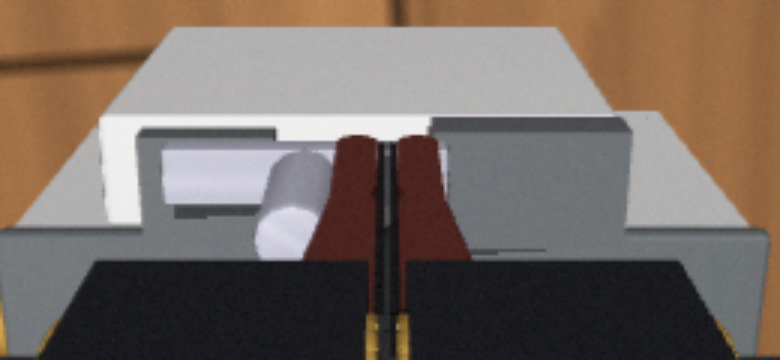

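```bash
python3 - <<'E'
from h import *
servo_line(bp(-.02,-.09,.112),vel=.1)
servo_line(bp(-.03,-.06,.30),vel=.25)
s=read_state();C=cam("wrist",s);im=read_camera("wrist");cv2.imwrite("pics/w12.png",im);np.save("w12.npy",np.r_[s["ee_pos"],s["orientation"]])
print(s["clock"],s["force"])
print("knob pred for 0.030:",proj(C,bp(.015,-.09,.116)),"for .024",proj(C,bp(.009,-.09,.116)),"0:",proj(C,bp(-.015,-.09,.116)))
cv2.imwrite("pics/w12c.png",cv2.resize(im[100:340,160:400],None,fx=2.5,fy=2.5))
im=read_camera("top");cv2.imwrite("pics/t12.png",im)
E
```

```text
30.3583 [-0.15930306 -0.28049986  0.05068799]
knob pred for 0.030: [235.58070612 168.83007237] for .024 [241.31862286 168.82737912] 0: [264.26691133 168.8166077 ]
```

View pics/w12.png

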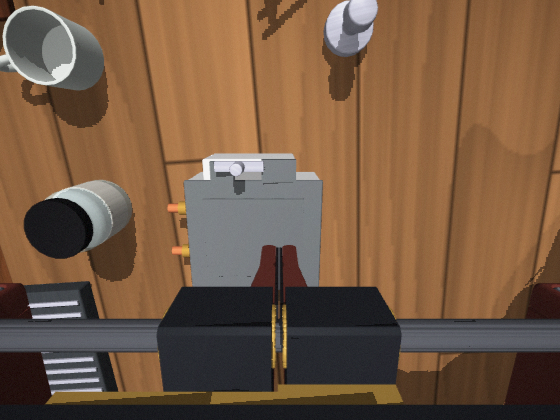

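View pics/t12.png

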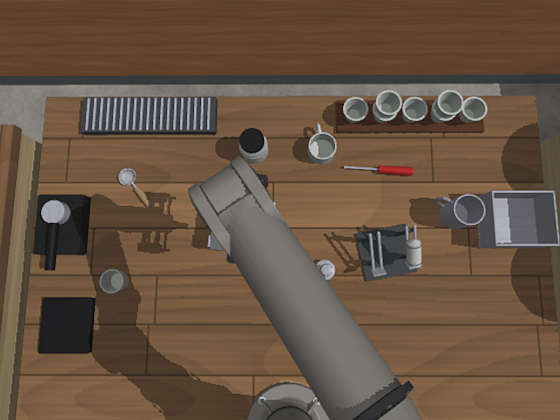

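The knob is at (236,169), matching the 30 mm prediction of (235.6,168.8). The lid is shut, and the short cartridge at (414,252) and the bystanders stand where they were, so I'm handing in.

```bash
python3 -c "
from workcell import *
print(close_job());print(read_state()['clock'])"
```

```text
the job is handed in; nothing more can be done
None
the job is handed in; nothing more can be done
```

The longer cartridge is home in the clips, the lid is shut and the bolt is fully across. I handed the job in at about 30 s of the 51 s allowed; no verdict was reported.

- **Cartridge:** I gripped it across its middle at the rack angle and lowered it level into the clips until about 50 mm up. I stopped there because the gripper body would have hit the lid and the bolt knob lower down. I then let go, turned the gripper 90° and pressed from above with both fingertips. It met a firm stop of about 9 N, and the picture overlay matched the home position.
- **Lid:** I pushed it from behind past upright and it fell shut on its own. Pictures show it flat.
- **Bolt:** I slid it until the force rose to about 8 N. The knob sits within 1 pixel of where 30 mm of travel puts it.
- **Everything else:** The top view showed the shorter cartridge and the other items it could see where they stood; the robot touched nothing at hand-in.

**Check that disagreed:** After I let go of the cartridge, the picture showed its +x end still sitting high. The later press, though, met almost no force until the last 1–2 mm. So that end probably moved down under a light push or by itself, but the final contact force was measured with the cartridge home.

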